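# Clamp a brake caliper in the cam-lock fixture

### The arm

A 6-joint arm with a two-finger parallel gripper is mounted at the origin on the work surface. World frame = base frame: x ahead of the robot, y to its left, z up, the work surface at z = 0. Lengths are in m, angles in rad, forces in N, time in s.
With the tool pointing down it reaches from about 0.35 to 0.975 m from the base axis. Payload 4.9 kg.
Tool frame: the origin (TCP) lies midway between the tips of the shut fingers; the grasp point (between the pads) lies ctrl.tcp_to_grasp behind it (ctrl.tcp_to_grasp is the distance from the TCP to the grasp point, in m); z points along the fingers, y is the direction in which the jaws open and shut (so a half turn about z gives the same grasp; the last joint's range is limited). The gripper opens to 85 mm and grips with 20 to 120 N. Pads are 22 mm wide; open, the fingers measure 114 mm over their backs; the gripper's body (76 mm by 85 mm) begins 54 mm behind the grasp point. The pads swing forward as they close: fully open they stand 13 mm farther back than shut.
Start: joints at [1.055, 0.053, 1.613, -0, 1.476, -0.119], TCP at [0.242, 0.576, 0.231] pointing down, gripper open.
Joint ranges: [-3.01, 3.01], [-1.01, 2.22], [0.06, 2.58], [-1.02, 4.17], [0.09, 2.62], [-3.14, 3.14]. Speed limits (rad/s): [2.57, 2.57, 3.14, 3.14, 3.14, 3.14].

### API

Orientations are given as a rotation vector (axis times angle).
In Python, from station import ctrl, get_image, calibration, finish_job, models gives the robot as it stands.
- The arm moves only by the shell command python3 -m creep 'ROWS' [FORCE]. ROWS is JSON, a list of rows, each a list of 7 numbers: the opening, from 0 (shut) to 1 (fully open), then the shift along the tool's x, y, z in m, then the turn, a rotation vector about the tool's x, y, z in degrees. A call has 1 to 20 rows; each row shifts and turns the commanded pose from where the row before left it, along the tool's axes as they then stand; what a row does not reach is not made up. A row lasts 1/10 s, in which the tool goes at most 50 mm and 8.59 degrees, less where a joint would pass 70% of its speed; a pose out of reach is approached as far as the arm can. A call with a gripper value outside its range is refused whole. The fingers move at their own pace and stop on an object; FORCE is the grip in N (left out, the last holds). Time passes only in rows, so rows that do not move let the fingers close. It gives the time, the measured TCP pose, the force and the opening at its end, in the units of the state.
- ctrl.get_obs(): the state, without advancing time (a new reading comes with each control period).
- get_image(name): name is "side" or "top" or "wrist"; returns the picture (400x640x3 uint8, red, green, blue); there is no depth.
- calibration(name): a dict with "mtx" (3x3 intrinsics, pixels), "R" (3x3) and "t" (3): a world point X has camera coordinates R X + t. Camera axes: x right, y down, z forward; pixel columns grow to the right and rows downward; lengths in m; the calibration is good to about 2 mm. The wrist camera is an equidistant fisheye: a pixel r from the principal point sees the ray r / f radians off the axis. A picture is of the moment at which its call begins: read the wrist's pose just before it. calibration takes no time and is no camera call; for the wrist camera it gives the pose at the moment of the call.
- finish_job(): hands the job in, once; it reports no verdict.
Trained networks look in the newest picture that a camera, given by its name, has taken for a name from the list of things; names that differ only in an ending like _2 or _b are one class to them, and where a whole thing is asked for, a point or a joint stands for the part that bears it (a point fixed in the world has none). Each returns a list of dicts, best first, with "conf" (0 to 1); they miss things now and then, are a little off and sometimes report something else, mostly with a low value. They report only what shows in the picture. A call takes as long as a camera call. They do not tell look-alikes from the thing itself.
- models.search_frame(camera, name): "extent" ([left, top, right, bottom] in pixels, round what is visible of it).
The state is a dict: "t": time; "q": joint angles; "dq": joint speeds; "effort": joint torques, N m; "tool_pos": TCP position; "tool_rot": TCP orientation; "contact_force": force on the tool from outside, world axes, zero at the start; "wrist_torque": the same for the moment, N m; "opening": finger opening in m.
Only numpy, scipy, OpenCV 4.12 (cv2) and the standard library are available. Lean on these libraries where they do the work, as an engineer would, in place of code of your own. Each camera call takes 0.05 s, during which the arm holds its last target. There are 200 camera calls.

### The job

Set the loose aluminium brake caliper down in the nest of the blue fixture, between the low rails, and let go of it. Then push the red cam lever round its quarter turn to the end stop, so that the cam clamps the caliper flush against the fence, and finish by leaning on the lever's post at the stop with about 13 N for half a second. Never load the lever with more than about 20 N (push it, do not grip it), leave the spray can, cup and bearing where they are, and let go of everything at the end.

Things in the scene. Friction and masses are not known exactly. Their poses are not given: they have to be found in the camera images.
- fixture: Fixture bolted to the bench; blue plate 150 mm (x) by 170 (y), 12 thick; origin at the centre of its underside, z up, yaw within 0.35. Steel end fence: inner face at y = +57.6 mm, 70 long in x, top 37 above the bench. Side rails at x = +-24 to +-32, y = 0 to +50, tops 18 above the bench. Pivot at x = 0, y = -47; its cam slides a brass pad 9 mm to +y.
- nest (a point): Point on the plate's top (12 mm above the bench) at fixture x = 0, y = +19.5 mm, axes as the fixture's. With the lever open, the caliper set down with its underside centred here, its 70 mm along the fixture's y, has 3 mm play to each rail and 2.5 mm or more to the fence and to the brass clamp pad. The lever then shoves it about 3 mm to +y, against the fence.
- pivot (a point): Point on the lever's upright turning axis, 78 mm above the bench, axes as the fixture's. From it a red flat bar (18 mm wide, top 54 mm above the bench) leads to a red upright round post (18 mm diameter, top 98 mm above the bench) whose axis is 100 mm from the pivot axis. Push the post on its side, above the bar, with closed fingers. Over 22 N at any moment bends it.
- cam_lever (a joint): Angle of the cam, rad, grows counter-clockwise seen from above; 0 to 0.3 at the start (open), 1.571 at the rigid end stop. At 0 the bar points to the fixture's -x, at 1.571 to its -y; but the bar is bent sideways by up to 0.08 rad (8 mm at the post) either way, unmeasured: find it by feel. 5 N turns it, 7 N near the stop; it stays put. At the stop lean on it with 13 N (8 to 22 accepted).
- caliper_centre (a point): Centre of the loose brake caliper, an aluminium block 42 mm (x) by 70 (y) by 46 high (z) with two brass pistons on top, about 0.4 kg; this point is 23 mm above its underside. It stands on the bench, its y within 0.5 rad of the world's. Grip it across its 42 mm, high enough for the fingertips to clear the 6 mm rails on the plate.
- can_centre (a point): Red spray can, 56 mm diameter, 130 mm tall, standing; centre. Bystander.
- cup_centre (a point): Green cup, 72 mm diameter, 75 mm tall, standing; centre. Bystander.
- bearing_centre (a point): Steel wheel bearing, 52 mm diameter, 15 mm high, lying; centre. Bystander.
Things that resemble listed ones, but are neither listed nor needed, are in the scene too. Of the things that look like the part that bears caliper_centre, the smallest one is meant.

How it is judged:
On the way, in this order (a step that is already met when the one before it is completed fails the run):
1. the caliper stands in the nest, let go, with the lever still open (horizontal distance between caliper_centre and nest below 0.008 m and z of caliper_centre in the frame of fixture below 0.038 m and angle between caliper_centre's own z axis and vertical below 0.06 rad and contact force between the fingers and caliper below 0.3 N and value of joint cam_lever below 0.6 rad), for 0.2 s.
2. the lever is at its end stop and pressed there with at least 8 N (value of joint cam_lever above 1.54 rad and contact force between the fingers and cam_lever above 8 N), for 0.25 s.
At the end, for the whole second after the job is handed in: The lever rests at its end stop (1.53 rad or more), the caliper stands upright and at rest on the plate between the rails (within 6 mm of their middle), square to the fence within 0.06 rad and flush against it within 2 mm (value of joint cam_lever above 1.53 rad and y of caliper_centre in the frame of fixture between 0.0206 and 0.026 m and x of caliper_centre in the frame of fixture between -0.006 and 0.006 m and z of caliper_centre in the frame of fixture below 0.038 m and angle between the y axis of caliper_centre and the y axis of fixture, either way round below 0.06 rad and angle between caliper_centre's own z axis and vertical below 0.06 rad and linear speed of caliper below 0.01 m/s); the robot touches nothing.
It fails at once if the lever is loaded with more than 22 N (contact force between any of the fingers, the arm and cam_lever above 22 N).
It fails at once if the spray can, the cup or the bearing is shifted by more than 20 mm (distance of any of can_centre, cup_centre, bearing_centre from where it was at the start of the episode above 0.02 m).
It also fails if it takes over 72 s, if anything falls off the work surface, if the arm or the gripper's body presses on something with over 40 N, if the wrist force passes 120 N, or if a joint passes its speed limit or range.

## Working session

There is one attempt and no reset: what is moved stays moved. The work goes in short steps, Python scripts to look and compute and a shell command to move; the robot and the scene stay as the last step left them, time stands still between calls to the robot, and variables do not carry over. Pictures are saved under pics/ and viewed, about 8 in all and at most 12, crops included, and the job is handed in when it is done.

```bash
ls; mkdir -p pics
python3 - <<'E'
from station import *
import cv2,numpy as np
np.set_printoptions(precision=4,suppress=True)
o=ctrl.get_obs(); print({k:np.round(v,4) for k,v in o.items()}, ctrl.tcp_to_grasp)
for n in("top","side"):
    im=get_image(n); cv2.imwrite(f"pics/{n}0.png",im[:,:,::-1])
    c=calibration(n); print(n,c)
    for k in("fixture","caliper_centre","cam_lever","can_centre","cup_centre","bearing_centre"):
        print(k,[(round(d['conf'],2),np.round(d['extent'])) for d in models.search_frame(n,k)])
E
```

```text
pics
{'t': np.float64(0.0), 'q': array([ 1.055 ,  0.0533,  1.6143, -0.    ,  1.476 , -0.119 ]), 'dq': array([-0.0003, -0.0004,  0.0004, -0.0007, -0.0006, -0.001 ]), 'effort': array([  0.0025, -39.3673, -37.0188,   0.0001,   0.0069,   0.    ]), 'tool_pos': array([0.2412, 0.5759, 0.2301]), 'tool_rot': array([-0.6191, -3.0794,  0.0031]), 'contact_force': array([ 1.5421, -1.1486, -0.6529]), 'wrist_torque': array([-0.0012,  0.0329,  0.0341]), 'opening': np.float64(0.0854)} 0.0187
top {'mtx': array([[368.5741,   0.    , 319.5751],
       [  0.    , 368.5741, 199.1428],
       [  0.    ,   0.    ,   1.    ]]), 'R': array([[ 0.004 , -0.9993, -0.0358],
       [-0.9844,  0.0023, -0.1761],
       [ 0.176 ,  0.036 , -0.9837]]), 't': array([0.0695, 0.6415, 0.8877])}
fixture [(0.94, array([318., 204., 392., 292.]))]
caliper_centre [(0.87, array([234., 220., 265., 242.])), (0.72, array([212., 173., 257., 205.])), (0.64, array([251., 255., 284., 298.]))]
cam_lever [(0.96, array([366., 236., 378., 289.]))]
can_centre [(0.94, array([334., 127., 356., 165.]))]
cup_centre [(0.87, array([417., 138., 449., 172.]))]
bearing_centre [(0.65, array([270., 149., 295., 169.]))]
side {'mtx': array([[434.7821,   0.    , 321.3662],
       [  0.    , 434.7821, 195.401 ],
       [  0.    ,   0.    ,   1.    ]]), 'R': array([[ 0.8555, -0.5173, -0.0233],
       [-0.2917, -0.4443, -0.8471],
       [ 0.4278,  0.7315, -0.5309]]), 't': array([-0.4808,  0.2553,  0.586 ])}
fixture [(0.88, array([261., 216., 377., 294.]))]
caliper_centre [(0.75, array([196., 176., 251., 228.])), (0.69, array([286., 138., 318., 175.])), (0.62, array([251., 160., 276., 195.]))]
cam_lever [(0.66, array([264., 243., 339., 270.]))]
can_centre [(0.72, array([397., 148., 429., 212.]))]
cup_centre [(0.94, array([472., 224., 522., 285.]))]
bearing_centre [(0.68, array([346., 167., 367., 181.]))]
```

View pics/top0.png

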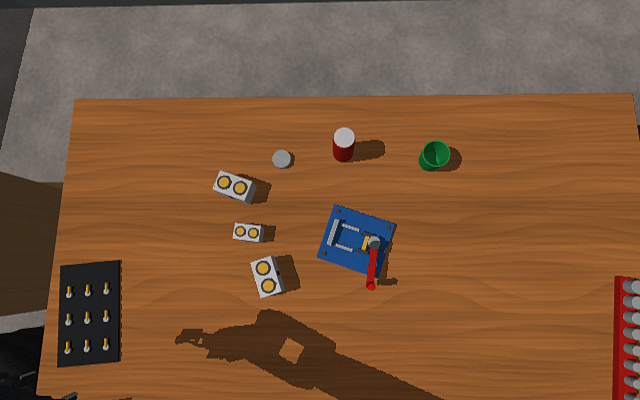

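View pics/side0.png

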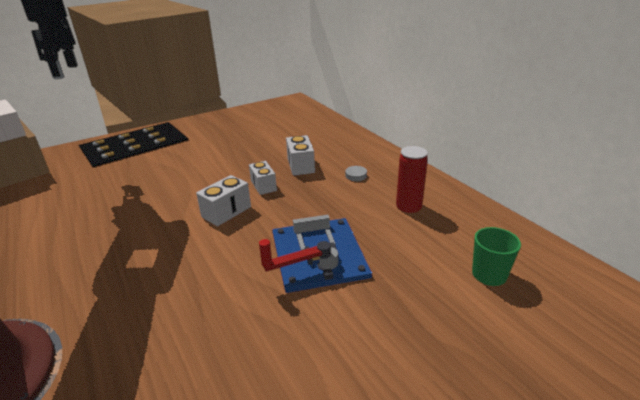

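The top view shows three caliper look-alikes, at (249,232), (234,187) and (267,276). The one at (249,232) is clearly the smallest, so I choose it. The fixture is near (355,243) with its fence on the left. The lever's post is at (371,286), the can at (344,145), the cup at (434,155) and the bearing at (282,159).

```bash
cat > h.py <<'E'
from station import *
import cv2,numpy as np
from scipy.spatial.transform import Rotation as Ro
np.set_printoptions(precision=4,suppress=True)
def ray(c,uv,fish):
    K=c['mtx'];p=np.array([(uv[0]-K[0,2])/K[0,0],(uv[1]-K[1,2])/K[1,1]])
    if fish:
        r=np.linalg.norm(p)+1e-12;d=np.r_[p/r*np.sin(r),np.cos(r)]
    else: d=np.r_[p,1]
    return c['R'].T@d
def onz(c,uv,z,fish=False):
    C=-c['R'].T@c['t'];d=ray(c,uv,fish);return C+d*(z-C[2])/d[2]
def proj(c,X,fish=False):
    x=np.atleast_2d(X)@c['R'].T+c['t'];K=c['mtx']
    if fish:
        r=np.linalg.norm(x[:,:2],axis=1)+1e-12;th=np.arctan2(r,x[:,2]);p=x[:,:2]/r[:,None]*th[:,None]
    else: p=x[:,:2]/x[:,2:]
    return p*[K[0,0],K[1,1]]+K[:2,2]
E
python3 - <<'E'
from h import *
im=cv2.imread('pics/top0.png');c=calibration('top')
hsv=cv2.cvtColor(im,cv2.COLOR_BGR2HSV)
m=cv2.inRange(hsv,(100,120,40),(130,255,255))
cs,_=cv2.findContours(m,0,2);k=max([q for q in cs if 300<q[:,0,0].min()<400],key=cv2.contourArea)
print('hull rect',cv2.minAreaRect(k))
b=cv2.boxPoints(cv2.minAreaRect(k)); P=np.array([onz(c,q,.012) for q in b]);print(b,P,P.mean(0))
for n,uv,z in(("cal",(249,231),.046),("post",(371,286),.098),("pivot",(375,242),.06),("can",(344,137),.13),("cup",(434,155),.05),("bear",(282,159),.01),("big1",(234,184),.06),("big2",(264,276),.06)):
    print(n,onz(c,uv,z))
cr=cv2.resize(im[160:310,200:410],None,fx=3.8,fy=3.8,interpolation=cv2.INTER_CUBIC);cv2.imwrite('pics/crop1.png',cr)
E
```

```text
hull rect ((355.6999816894531, 240.4000244140625), (64.82669067382812, 56.60476303100586), 18.43494987487793)
[[316.  257. ]
 [333.9 203.3]
 [395.4 223.8]
 [377.5 277.5]] [[ 0.4956  0.0805  0.012 ]
 [ 0.6382  0.0333  0.012 ]
 [ 0.583  -0.129   0.012 ]
 [ 0.4439 -0.0786  0.012 ]] [ 0.5402 -0.0235  0.012 ]
cal [0.5606 0.2523 0.046 ]
post [ 0.427  -0.0529  0.098 ]
pivot [ 0.5321 -0.0688  0.06  ]
can [0.7822 0.0085 0.13  ]
cup [ 0.7594 -0.2286  0.05  ]
bear [0.763  0.1762 0.01  ]
big1 [0.6816 0.293  0.06  ]
big2 [0.4476 0.2073 0.06  ]
```

View pics/crop1.png

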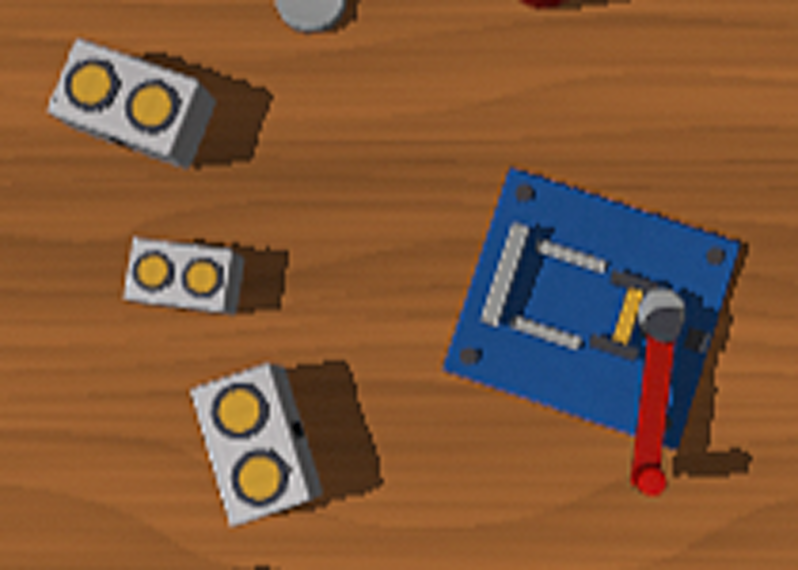

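The crop confirms it: the smallest caliper is at top pixel (249,231), with both larger blocks well apart from it. The fence is on the left of the fixture and the lever is open. Next I move above the caliper and turn the jaws across its 42 mm.

```bash
python3 -m creep '[[0.7,-0.035,-0.0148,0,0,0,0],[0.7,-0.035,-0.0148,0,0,0,0],[0.7,-0.035,-0.0148,0,0,0,0],[0.7,-0.035,-0.0148,0,0,0,0],[0.7,-0.035,-0.0148,0,0,0,0],[0.7,-0.035,-0.0148,0,0,0,0],[0.7,-0.035,-0.0148,0,0,0,0],[0.7,-0.035,-0.0148,0,0,0,0],[0.7,-0.035,-0.0148,0,0,0,0],[0.7,-0.035,-0.0148,0,0,0,0],[0.7,-0.035,-0.0148,0,0,0,0],[0.7,-0.035,-0.0148,0,0,0,0]]'
python3 -m creep '[[0.7,0,0,0,0,0,8.1],[0.7,0,0,0,0,0,8.1],[0.7,0,0,0,0,0,8.1],[0.7,0,0,0,0,0,8.1],[0.7,0,0,0,0,0,8.1],[0.7,0,0,0,0,0,8.1],[0.7,0,0,0,0,0,8.1],[0.7,0,0,0,0,0,8.1],[0.7,0,0,0,0,0,8.1],[0.7,0,0,0,0,0,0],[0.7,0,0,0,0,0,0]]'
python3 - <<'E'
from h import *
o=ctrl.get_obs();R=Ro.from_rotvec(o['tool_rot']).as_matrix();print(o['q'],o['tool_pos'],R,o['opening'])
c=calibration('wrist');im=get_image('wrist');cv2.imwrite('pics/w1.png',im[:,:,::-1]);print(c,'cam at',-c['R'].T@c['t'])
for k in('caliper_centre','fixture'):print([(round(d['conf'],2),np.round(d['extent'])) for d in models.search_frame('wrist',k)])
E
```

```text
t: 1.9
tool_pos: [0.5613, 0.249, 0.2315]
tool_rot: [0.619, 3.08, 0.0]
contact_force: [1.0, -0.4, -0.0]
opening: 0.0597
t: 3.0
tool_pos: [0.5603, 0.2503, 0.2313]
tool_rot: [2.325, 2.113, 0.0]
contact_force: [0.2, 0.2, 0.6]
opening: 0.0597
[ 0.299   0.0261  1.6401 -0.      1.4752  0.3944] [0.5603 0.2503 0.2313] [[ 0.0953  0.9955  0.0001]
 [ 0.9955 -0.0953  0.    ]
 [ 0.      0.0001 -1.    ]] 0.05965330319043718
{'mtx': array([[309.7069,   0.    , 317.2951],
       [  0.    , 309.7069, 203.684 ],
       [  0.    ,   0.    ,   1.    ]]), 'R': array([[ 0.9954, -0.0955,  0.0018],
       [-0.091 , -0.9425,  0.3215],
       [-0.029 , -0.3202, -0.9469]]), 't': array([-0.5344,  0.2464,  0.4763])} cam at [0.5681 0.3338 0.3728]
[(0.96, array([182., 179., 271., 263.])), (0.75, array([377.,  77., 459., 175.])), (0.72, array([297., 134., 335., 198.]))]
[(0.69, array([269., 290., 379., 354.]))]
```

View pics/w1.png

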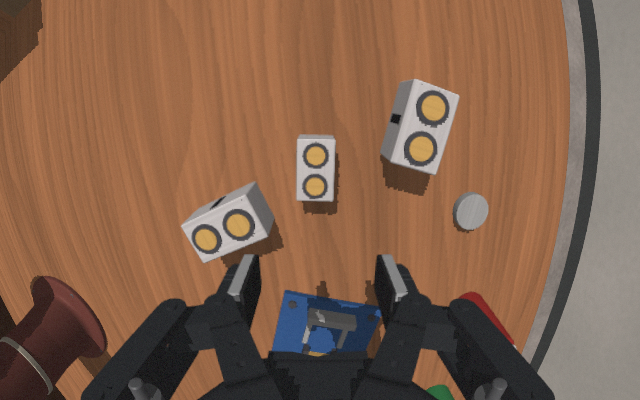

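The wrist image shows the small caliper at (316,168), its top face spanning about (297,139) to (335,200). The two big blocks are at either side and the fixture is at the bottom. Now a fit of the top face.

```bash
cat >> h.py <<'E'
def face(im,c,roi,z,fish=True,vmin=165):
    u0,v0,u1,v1=roi;hsv=cv2.cvtColor(im[v0:v1,u0:u1],cv2.COLOR_BGR2HSV)
    m=cv2.inRange(hsv,(0,0,vmin),(180,50,255))
    cs,_=cv2.findContours(m,0,2);k=max(cs,key=cv2.contourArea)
    W=np.array([onz(c,(p[0]+u0,p[1]+v0),z,fish)[:2] for p in k[:,0]])
    return k[:,0]+[u0,v0],cv2.minAreaRect((W*1000).astype(np.float32))
E
python3 - <<'E'
from h import *
c=calibration('wrist');im=cv2.imread('pics/w1.png')
print(cv2.cvtColor(im,cv2.COLOR_BGR2HSV)[[137,145,170,198],[316,301,301,301]])
for v in(140,165,180,195):
    k,r=face(im,c,(288,128,345,210),.046,vmin=v);print(v,r)
# pistons
m=cv2.inRange(cv2.cvtColor(im,cv2.COLOR_BGR2HSV)[128:210,288:345],(15,120,150),(30,255,255))
n,_,s,ce=cv2.connectedComponentsWithStats(m);print([(s[i,4],ce[i]+[288,128],onz(c,ce[i]+[288,128],.047,True)) for i in range(1,n) if s[i,4]>20])
E
```

```text
[[  9  11 156]
 [  3  13 199]
 [  7  12 195]
 [ 11  11 190]]
140 ((559.4994506835938, 263.8108215332031), (73.30491638183594, 41.20272445678711), 82.99320983886719)
165 ((559.3045654296875, 261.5562744140625), (69.13279724121094, 40.208526611328125), 82.46534729003906)
180 ((559.4810180664062, 262.12774658203125), (67.20757293701172, 39.21461868286133), 83.50641632080078)
195 ((560.9696655273438, 274.5709228515625), (41.881507873535156, 37.13351821899414), 83.65624237060547)
[(np.int32(261), array([315.387 , 155.4713]), array([0.5613, 0.2777, 0.047 ])), (np.int32(248), array([314.754 , 186.1048]), array([0.5573, 0.244 , 0.047 ]))]
```

```bash
python3 - <<'E'
from h import *
c=calibration('wrist')
for uv in((257,183),(264,203),(275,217),(383,158)):print(onz(c,uv,.06,True),onz(c,uv,.0,True))
E
python3 -m creep '[[0.7,0.0053,-0.001,0,0,0,1.5],[0.7,0.0053,-0.001,0,0,0,0],[0.7,0,0,0.03,0,0,0],[0.7,0,0,0.03,0,0,0],[0.7,0,0,0.03,0,0,0],[0.7,0,0,0,0,0,0],[0.7,0,0,0,0,0,0],[0.7,0,0,0,0,0,0]]'
python3 - <<'E'
from h import *
o=ctrl.get_obs();print(o['t'],o['tool_pos'],Ro.from_rotvec(o['tool_rot']).as_matrix()[:,1])
c=calibration('wrist');im=get_image('wrist')[:,:,::-1].copy();cv2.imwrite('pics/w2.png',im)
m=cv2.inRange(cv2.cvtColor(im,cv2.COLOR_BGR2HSV),(15,120,150),(30,255,255));m[:,:250]=0;m[:,380:]=0;m[330:]=0
n,_,s,ce=cv2.connectedComponentsWithStats(m);print([(s[i,4],ce[i],onz(c,ce[i],.047,True)) for i in range(1,n) if s[i,4]>80])
E
```

```text
[0.4973 0.2572 0.06  ] [0.4837 0.2425 0.    ]
[0.5015 0.2344 0.06  ] [0.4887 0.2153 0.    ]
[0.5112 0.2172 0.06  ] [0.5002 0.1949 0.    ]
[0.6313 0.2712 0.06  ] [0.6433 0.2592 0.    ]
t: 3.95
tool_pos: [0.5608, 0.2616, 0.1438]
tool_rot: [2.354, 2.079, 0.005]
contact_force: [0.3, -0.3, 0.3]
opening: 0.0596
3.95 [0.5608 0.2616 0.1438] [ 0.9923 -0.1237  0.0033]
[(np.int32(458), array([314.4476, 188.1114]), array([0.5611, 0.2779, 0.047 ])), (np.int32(398), array([314.8141, 227.3317]), array([0.5571, 0.2441, 0.047 ]))]
```

View pics/w2.png

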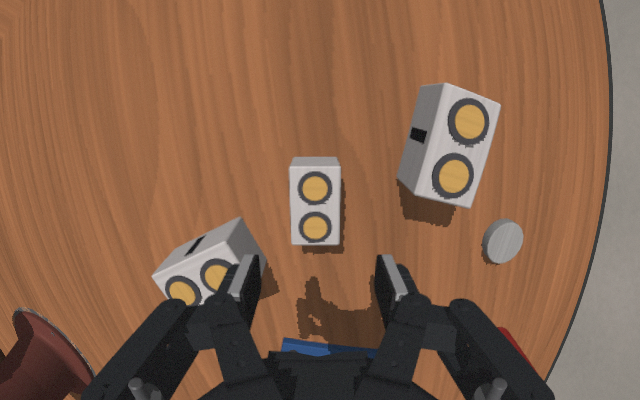

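The small caliper sits at (315,207) between the jaw lines, and both heights give its centre as (0.559, 0.261). The fingers clear the neighbouring block by about 15 mm, so I descend and grip.

```bash
python3 -m creep '[[0.7,0,-0.0015,0.03,0,0,0],[0.7,0,0,0.03,0,0,0],[0.7,0,0,0.03,0,0,0],[0.7,0,0,0.025,0,0,0],[0.7,0,0,0.0125,0,0,0],[0.7,0,0,0,0,0,0],[0.7,0,0,0,0,0,0]]'
python3 -m creep '[[0,0,0,0,0,0,0],[0,0,0,0,0,0,0],[0,0,0,0,0,0,0],[0,0,0,0,0,0,0],[0,0,0,0,0,0,0],[0,0,0,0,0,0,0],[0,0,0,0,0,0,0],[0,0,0,0,0,0,0]]' 50
python3 -m creep '[[0,0,0,-0.02,0,0,0],[0,0,0,-0.03,0,0,0],[0,0,0,-0.03,0,0,0],[0,0,0,-0.03,0,0,0],[0,0,0,-0.02,0,0,0],[0,0,0,0,0,0,0],[0,0,0,0,0,0,0],[0,0,0,0,0,0,0]]'
```

```text
t: 4.7
tool_pos: [0.5593, 0.2617, 0.0156]
tool_rot: [2.354, 2.078, 0.004]
contact_force: [-0.6, 0.5, 0.0]
opening: 0.0599
t: 5.5
tool_pos: [0.5597, 0.2619, 0.0164]
tool_rot: [2.354, 2.078, 0.006]
contact_force: [-0.7, 0.5, 6.7]
opening: 0.0416
t: 6.3
tool_pos: [0.5564, 0.2607, 0.141]
tool_rot: [-2.354, -2.078, 0.006]
contact_force: [-0.1, -0.4, -4.5]
opening: 0.0411
```

```bash
python3 -m creep '[[0,-0.0312,0.0012,-0.03,0,0,0],[0,-0.0312,0.0012,-0.03,0,0,0],[0,-0.0312,0.0012,-0.03,0,0,0],[0,-0.0312,0.0012,0,0,0,0],[0,-0.0312,0.0012,0,0,0,0],[0,-0.0312,0.0012,0,0,0,0],[0,-0.0312,0.0012,0,0,0,0],[0,-0.0312,0.0012,0,0,0,0],[0,-0.0312,0.0012,0,0,0,0],[0,-0.0312,0.0012,0,0,0,0],[0,0,0,0,0,0,6],[0,0,0,0,0,0,6],[0,0,0,0,0,0,0],[0,0,0,0,0,0,0],[0,0,0,0,0,0,0]]'
python3 - <<'E'
from h import *
o=ctrl.get_obs();R=Ro.from_rotvec(o['tool_rot']).as_matrix();print(o['q'],o['tool_pos'],R[:,:2].T)
c=calibration('wrist');im=get_image('wrist')[:,:,::-1].copy();cv2.imwrite('pics/w3.png',im);np.savez('w3.npz',**c)
print([(d['conf'],d['extent']) for d in models.search_frame('wrist','fixture')])
E
```

```text
t: 7.8
tool_pos: [0.5308, -0.0495, 0.2329]
tool_rot: [-2.557, -1.823, 0.002]
contact_force: [0.5, -0.2, -3.5]
opening: 0.0412
[-0.2327 -0.1685  1.8224 -0.      1.4892  0.0994] [ 0.5308 -0.0495  0.2329] [[ 0.3261  0.9453 -0.0002]
 [ 0.9453 -0.3261 -0.0015]]
[(0.78, [212.1, 75.5, 377.0, 230.6])]
```

View pics/w3.png

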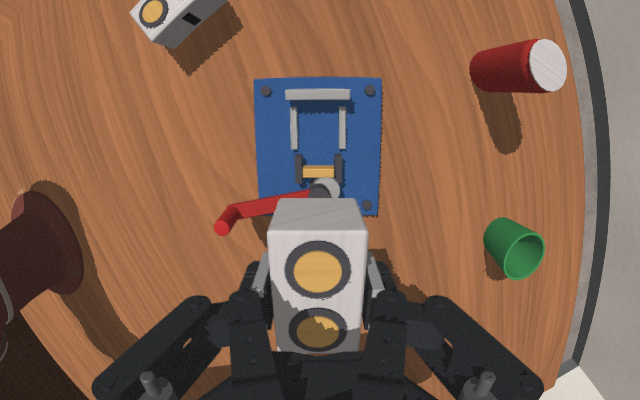

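The fixture is clear: plate corners at about (253,79), (381,79) and (377,216), fence at (318,94), rails at (294,128) and (342,128). The post's top is at (222,228). The held caliper is at (317,290), slightly shadowed. I fit the fixture pose and the caliper's offset in the hand.

```bash
cat > fit.py <<'E'
from h import *
from scipy.optimize import least_squares
def fit(png,npz):
    im=cv2.imread(png);c=dict(np.load(npz));hsv=cv2.cvtColor(im,cv2.COLOR_BGR2HSV)
    b=cv2.inRange(hsv,(100,120,30),(130,255,255));b[250:]=0
    cs,_=cv2.findContours(b,0,1);k=max(cs,key=cv2.contourArea)[:,0]
    # outline points near the plate's top edges, robust fit
    W=np.array([onz(c,p,.012,True)[:2] for p in k])
    def res(p):
        co,s=np.cos(p[2]),np.sin(p[2]);L=(W-p[:2])@np.array([[co,-s],[s,co]])
        return np.minimum(np.abs(np.abs(L[:,0])-.075),np.abs(np.abs(L[:,1])-.085))
    r=least_squares(res,[.54,-.0235,-.327],loss='cauchy',f_scale=.001,x_scale=[.01,.01,.05])
    return im,c,r.x,np.median(res(r.x)),len(k)
E
python3 - <<'E'
from fit import *
im,c,p,e,n=fit('pics/w3.png','w3.npz');print('fixture',p,e,n)
F=lambda P:np.array([p[0],p[1],0])+np.array(P)@Ro.from_euler('z',p[2]).as_matrix().T
hsv=cv2.cvtColor(im,cv2.COLOR_BGR2HSV)
# overlay
for P in[[sx*28+s2*4,y,18] for sx in(-1,1) for s2 in(-1,1) for y in(0,50)]+[[x,57.6,37] for x in(-35,35)]+[[sx*75,sy*85,12] for sx in(-1,1) for sy in(-1,1)]+[[0,-47,60]]:
    u=proj(c,F(np.array(P)/1e3),True)[0];cv2.circle(im,tuple(np.round(u*16).astype(int)),8,(0,255,255),-1,cv2.LINE_AA,4) if 0 else im.__setitem__((int(round(u[1])),int(round(u[0]))),(0,255,255))
cv2.imwrite('pics/c3.png',cv2.resize(im[60:250,200:400],None,fx=3.1,fy=3.1,interpolation=cv2.INTER_NEAREST))
nest=F([0,.0195,.012]);print('nest',nest)
o=ctrl.get_obs();R=Ro.from_rotvec(o['tool_rot']).as_matrix();T=o['tool_pos']
m=cv2.inRange(hsv,(12,90,60),(32,255,255));m[:235]=0;m[:,:270]=0;m[:,365:]=0
n,_,s,ce=cv2.connectedComponentsWithStats(m)
for i in range(1,n):
    if s[i,4]>300:print('piston',s[i],ce[i],(onz(c,s[i,:2]+s[i,2:4]/2-.5,T[2]+.0305,True)-T)@R)
pt=onz(c,(222,228),.098,True);print('post',pt,(pt-F([0,-.047,.098]))@Ro.from_euler('z',p[2]).as_matrix())
d=nest-T;print('shift tool axes',d@R,'yaw tool y',np.arctan2(R[1,1],R[0,1]))
E
```

```text
fixture [ 0.5389 -0.0228 -0.323 ] 0.0036450294364477748 641
nest [ 0.5451 -0.0043  0.012 ]
piston [ 293  250   49   43 1601] [317.3898 271.2611] [ 0.0169 -0.0005 -0.0305]
piston [ 297  316   42   32 1063] [317.4346 331.4581] [-0.017  -0.0003 -0.0305]
post [ 0.4287 -0.0521  0.098 ] [-0.0952 -0.0158  0.    ]
shift tool axes [ 0.0474 -0.0013  0.2214] yaw tool y -0.3325792418050556
```

View pics/c3.png

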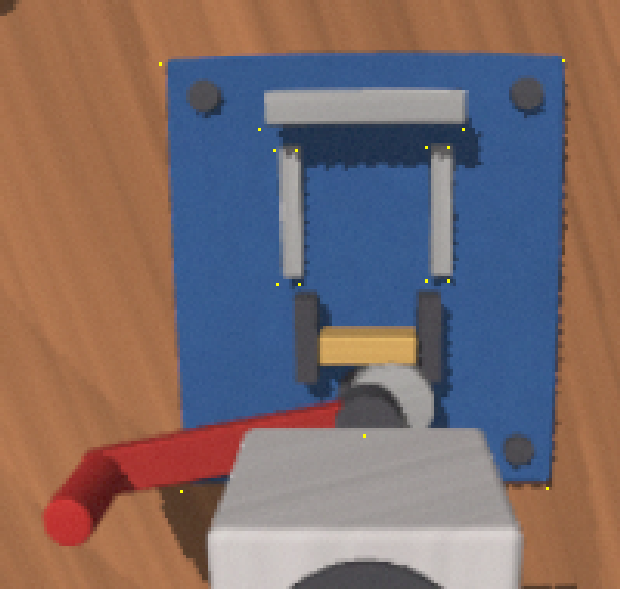

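```bash
cat > fit2.py <<'E'
from h import *
from scipy.optimize import least_squares
c=dict(np.load('w3.npz'))
D=[(168,60,-75,85,12),(565,55,75,85,12),(551,483,75,-85,12),(279,148,-32,50,18),(300,148,-24,50,18),(283,278,-32,0,18),(303,276,-24,0,18),(431,146,24,50,18),(452,146,32,50,18),(431,275,24,0,18),(452,275,32,0,18),(265,124,-35,57.6,37),(467,122,35,57.6,37)]
D=np.array(D,float);uv=(D[:,:2]-1)/3.1+[200,60];P=D[:,2:]/1e3
def X(p):return P@Ro.from_euler('z',p[2]).as_matrix().T+[p[0],p[1],0]
r=least_squares(lambda p:(proj(c,X(p),True)-uv).ravel(),[.539,-.023,-.323],x_scale=[.01,.01,.05])
p=r.x
if __name__=='__main__':
    print(p,r.fun.reshape(-1,2))
    Rz=Ro.from_euler('z',p[2]).as_matrix();nest=Rz@[0,.0195,.012]+[p[0],p[1],0];o=ctrl.get_obs();R=Ro.from_rotvec(o['tool_rot']).as_matrix()
    print('nest',nest,'shift',(nest-o['tool_pos'])@R,'tool yaw',np.arctan2(R[1,1],R[0,1]),o['t'])
    pv=Rz@[0,-.047,.098]+[p[0],p[1],0];pt=onz(c,(222,228),.098,True);print('pivot',pv,'post',pt,(pt-pv)@Rz)
E
python3 fit2.py
```

```text
[ 0.5412 -0.022  -0.3234] [[-1.1937 -0.4418]
 [ 0.3105  0.0739]
 [ 0.3435 -0.0616]
 [-0.13   -0.7622]
 [ 0.121  -0.9371]
 [-0.4119  0.2715]
 [ 0.0048  0.7958]
 [ 0.2096 -0.6508]
 [ 0.4588 -0.595 ]
 [ 0.1067  0.7656]
 [ 0.1982  0.7695]
 [-0.0738  0.3643]
 [ 0.0194  0.4581]]
nest [ 0.5474 -0.0035  0.012 ] shift [0.0489 0.0007 0.2214] tool yaw -0.3325792418050556 7.9
pivot [ 0.5263 -0.0665  0.098 ] post [ 0.4287 -0.0521  0.098 ] [-0.0971 -0.0173  0.    ]
```

The fit residuals are under 1 px. I move over the nest, lower partway, and check the caliper against the fence.

```bash
python3 -m creep '[[0,0.0245,0.0005,0,0,0,-0.5],[0,0.0244,0.0006,0,0,0,0],[0,0,0,0.03,0,0,0],[0,0,0,0.03,0,0,0],[0,0,0,0.03,0,0,0],[0,0,0,0.03,0,0,0],[0,0,0,0.0145,0,0,0],[0,0,0,0,0,0,0],[0,0,0,0,0,0,0],[0,0,0,0,0,0,0],[0,0,0,0,0,0,0]]'
python3 - <<'E'
from fit2 import *
o=ctrl.get_obs();R=Ro.from_rotvec(o['tool_rot']).as_matrix();T=o['tool_pos']
Rz=Ro.from_euler('z',p[2]).as_matrix();nest=Rz@[0,.0195,.012]+[p[0],p[1],0]
print(o['t'],T,(nest-T)@R,np.arctan2(R[1,1],R[0,1]),R[2])
c=calibration('wrist');im=get_image('wrist')[:,:,::-1].copy();np.savez('w4.npz',**c)
def pts(yaw,off,L):return proj(c,np.array(L)/1e3@Ro.from_euler('z',yaw).as_matrix().T+off,True)
for L in([[x,57.6,37] for x in(-35,35)],[[x,50,18] for x in(-32,-24,24,32)],[[sx*75,85,12] for sx in(-1,1)]):
    print(pts(p[2],[p[0],p[1],0],L))
cv2.imwrite('pics/w4.png',cv2.resize(im[100:400,160:480],None,fx=2,fy=2,interpolation=cv2.INTER_CUBIC))
E
```

```text
t: 9.0
tool_pos: [0.5494, -0.0041, 0.1015]
tool_rot: [2.55, 1.831, 0.004]
contact_force: [0.4, -0.1, -5.1]
opening: 0.0412
9.0 [ 0.5494 -0.0041  0.1015] [-0.0001 -0.0024  0.0895] -0.325195923720136 [ 0.0007  0.0036 -1.    ]
[[262.838  170.6204]
 [364.8488 170.2203]]
[[271.3584 174.9047]
 [281.9183 174.7841]
 [346.0737 174.5367]
 [356.6632 174.576 ]]
[[216.0879 129.9489]
 [411.904  129.1389]]
```

View pics/w4.png

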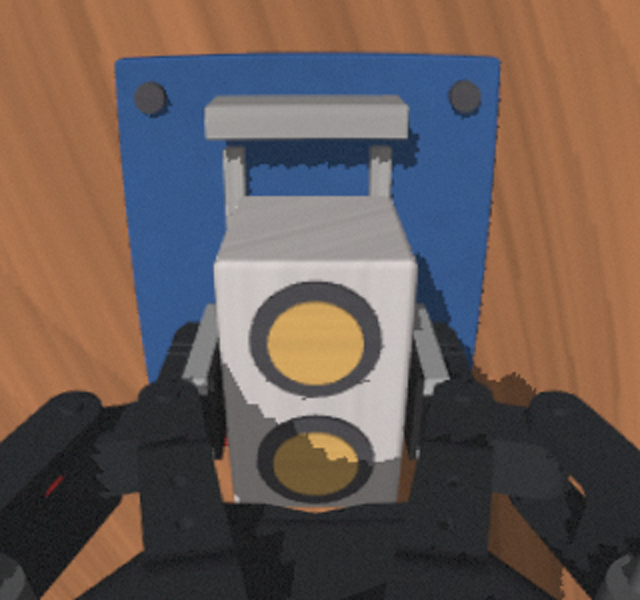

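The fence edge at crop (206–407,138) and the rails match the prediction within about 1 px. The caliper's face edge is at (216–416,263) and its lower far edge at (233–393,197). I compute the remaining offset directly in the camera frame.

Run:
```python
from fit2 import *
c=dict(np.load('w4.npz'));Rz=Ro.from_euler('z',p[2]).as_matrix();o=[p[0],p[1],0]
f=lambda u,v,z:(onz(c,((u-.5)/2+160,(v-.5)/2+100),z,True)-o)@Rz
T=.1015
for n,u,v,z in(("top L",216,263,T+.0296),("top R",416,262,T+.0296),("botL",234,197,T-.0164),("botR",393,197,T-.0164),("pist1",316,343,T+.0305),("pist2",315,463,T+.0305),("fenL",206,138,.037),("fenR",408,137,.037),("railL",224,147,.018),("railR",392,147,.018),("railLi",245,147,.018),("railRi",370,147,.018)):print(n,f(u,v,z)*1e3)
q=np.array([ctrl.get_obs()['tool_pos']]);print(q,(q[0]-o)@Rz)
```

```text
top L [-17.8429  53.8387 131.1   ]
top R [ 21.9452  53.877  131.1   ]
botL [-19.6991  52.9381  85.1   ]
botR [23.0805 52.7768 85.1   ]
pist1 [  2.0028  35.9824 132.    ]
pist2 [  1.726    2.2074 132.    ]
fenL [-35.0005  58.9167  37.    ]
fenR [34.1851 58.9783 37.    ]
railL [-31.6508  51.2723  18.    ]
railR [31.2766 51.0188 18.    ]
railLi [-23.7128  51.1772  18.    ]
railRi [22.9834 50.9866 18.    ]
[[ 0.5492 -0.0041  0.1011]] [0.0018 0.0195 0.1011]
```

```bash
python3 -m creep '[[0,0.0017,-0.0021,0.01,0,0,0],[0,0,0,0.02,0,0,0],[0,0,0,0.02,0,0,0],[0,0,0,0.006,0,0,0],[0,0,0,0.005,0,0,0],[0,0,0,0.005,0,0,0],[0,0,0,0,0,0,0],[0,0,0,0,0,0,0]]'
python3 - <<'E'
from fit2 import *
Rz=Ro.from_euler('z',p[2]).as_matrix();T=ctrl.get_obs()['tool_pos'];print((T-[p[0],p[1],0])@Rz)
E
```

```text
t: 9.85
tool_pos: [0.5471, -0.0017, 0.034]
tool_rot: [2.551, 1.832, 0.001]
contact_force: [1.0, 0.4, -4.8]
opening: 0.0415
[-0.0009  0.0211  0.034 ]
```

```bash
python3 -m creep '[[0,0,0,0.002,0,0,0],[0,0,0,0.0015,0,0,0],[0,0,0,0.001,0,0,0],[0,0,0,0,0,0,0],[0,0,0,0,0,0,0]]'; python3 -m creep '[[0,0,0,0.0007,0,0,0],[0,0,0,0.0005,0,0,0],[0,0,0,0,0,0,0]]'
```

```text
t: 10.35
tool_pos: [0.5465, -0.0016, 0.0288]
tool_rot: [-2.552, -1.832, 0.0]
contact_force: [0.1, -0.5, -4.2]
opening: 0.0413
t: 10.65
tool_pos: [0.5467, -0.0017, 0.0284]
tool_rot: [2.552, 1.833, -0.0]
contact_force: [-4.2, 0.2, 3.1]
opening: 0.0409
```

Seated: the vertical force went from -4 to +3 N. I release and rise, then take a check picture from height.

```bash
python3 -m creep '[[0.7,0,0,0,0,0,0],[0.7,0,0,0,0,0,0],[0.7,0,0,0,0,0,0],[0.7,0,0,0,0,0,0],[0.7,0,0,-0.01,0,0,0],[0.7,0,0,-0.03,0,0,0],[0.7,0,0,-0.05,0,0,0],[0.7,0,0,-0.05,0,0,0],[0.7,-0.03,0,-0.05,0,0,0],[0.7,-0.03,0,0,0,0,0],[0.7,0,0,0,0,0,0],[0.7,0,0,0,0,0,0],[0.7,0,0,0,0,0,0]]'
python3 - <<'E'
from h import *
c=calibration('wrist');im=get_image('wrist')[:,:,::-1].copy();np.savez('w5.npz',**c)
cv2.imwrite('pics/w5full.png',im);cv2.imwrite('pics/w5.png',cv2.resize(im[60:300,190:430],None,fx=2.5,fy=2.5,interpolation=cv2.INTER_CUBIC))
E
```

```text
t: 11.95
tool_pos: [0.5284, -0.0538, 0.2097]
tool_rot: [-2.55, -1.832, 0.001]
contact_force: [0.1, -0.3, -0.4]
opening: 0.06
```

View pics/w5.png

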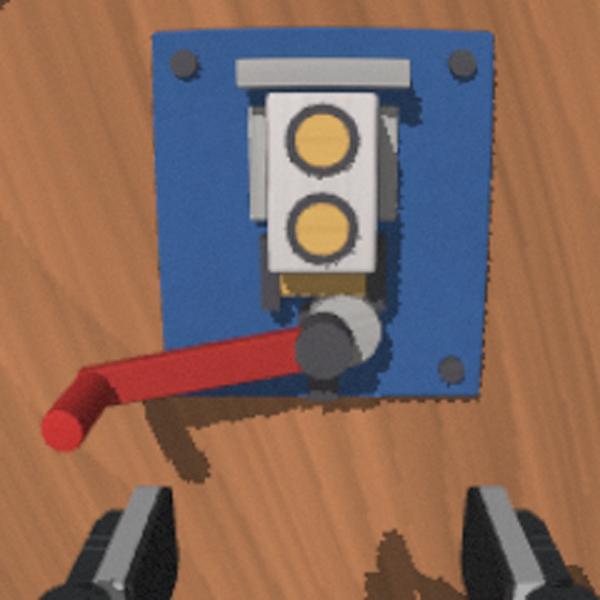

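The caliper stands in the nest, its face at crop (266–378, 93–272), with gaps to the fence and pad. The lever is still open, with the post's top at (62,431). Next I get numbers for the placing and the push start.

Run:
```python
from fit2 import *
c=dict(np.load('w5.npz'));Rz=Ro.from_euler('z',p[2]).as_matrix();o=np.array([p[0],p[1],0])
f=lambda u,v,z:(onz(c,((u-.75)/2.5+190,(v-.75)/2.5+60),z,True)-o)@Rz
for n,u,v,z in(("cTL",266,93,.058),("cTR",378,94,.058),("cBL",268,272,.058),("cBR",374,272,.058),("fenL",236,86,.037),("fenR",410,86,.037),("railL",249,219,.018),("post",62,431,.098)):print(n,f(u,v,z)*1e3)
P=f(62,431,.098);v=P-[0,-.047,.098];phi=np.arctan2(-v[1],-v[0]);print('phi',phi,np.hypot(*v[:2]))
e=np.array([-np.cos(phi),-np.sin(phi),0]);t=np.array([np.sin(phi),-np.cos(phi),0])
g=np.array([0,-.047,0])+.1*e-.028*t  # 8 mm gap
ob=ctrl.get_obs();R=Ro.from_rotvec(ob['tool_rot']).as_matrix();T=ob['tool_pos'];G=Rz@g+o;G[2]=.07
print('T',T,'goal',G,'shift',(G-T)@R,'turn toolz deg',-np.degrees(phi-((np.arctan2(R[1,1],R[0,1]))-p[2])),ob['q'])
```

```text
cTL [-21.7409  54.935   58.    ]
cTR [19.9132 54.5219 58.    ]
cBL [-21.8959 -13.9124  58.    ]
cBR [ 19.1459 -13.9775  58.    ]
fenL [-35.1338  58.4436  37.    ]
fenR [34.3139 58.4109 37.    ]
railL [-32.4621   1.1333  18.    ]
post [-97.7472 -64.0452  98.    ]
phi 0.17264408310555351 0.09922220159940584
T [ 0.5284 -0.0537  0.2095] goal [ 0.4316 -0.0238  0.07  ] shift [-0.0026 -0.1009  0.1397] turn toolz deg -9.956185936902889 [-0.2416 -0.158   1.8523  0.0003  1.4491  0.0829]
```

The caliper is within about 1 mm of the nest and square. I shut the fingers and come down beside the post on its +y side, leaving an 8 mm gap.

```bash
python3 -m creep '[[0,-0.0009,-0.0336,0,0,0,0],[0,-0.0009,-0.0336,0,0,0,0],[0,-0.0008,-0.0337,0,0,0,0],[0,0,0,0,0,0,-5],[0,0,0,0,0,0,-5],[0,0,0,0,0,0,0],[0,0,0,0.03,0,0,0],[0,0,0,0.03,0,0,0],[0,0,0,0.03,0,0,0],[0,0,0,0.03,0,0,0],[0,0,0,0.0197,0,0,0],[0,0,0,0,0,0,0],[0,0,0,0,0,0,0],[0,0,0,0,0,0,0]]'
cat > st.py <<'E'
from fit2 import *
Rz=Ro.from_euler('z',p[2]).as_matrix();ob=ctrl.get_obs();R=Ro.from_rotvec(ob['tool_rot']).as_matrix();T=ob['tool_pos']
L=(T-[p[0],p[1],0])@Rz-[0,-.047,0];yaw=np.arctan2(R[1,1],R[0,1])-p[2]
print('rel pivot',L,'tool turn',yaw,'in tool axes',(Rz@-L)@R,'F tool',ob['contact_force']@R,ob['t'])
E
python3 st.py
```

```text
t: 13.4
tool_pos: [0.4335, -0.0248, 0.0723]
tool_rot: [2.381, 2.046, 0.002]
contact_force: [0.7, 0.3, 1.2]
opening: -0.0001
rel pivot [-0.1013  0.0101  0.0723] tool turn 0.1722878585238998 in tool axes [-0.0273  0.0979  0.0725] F tool [ 0.3722  0.6094 -1.2446] 13.4
```

```bash
python3 -m creep '[[0,-0.003,0,0,0,0,0],[0,-0.002,0,0,0,0,0],[0,-0.002,0,0,0,0,0],[0,-0.002,0,0,0,0,0],[0,0,0,0,0,0,0]]';python3 st.py
python3 -m creep '[[0,-0.0044,-0.0008,0,0,0,-2.5],[0,-0.0044,-0.0008,0,0,0,-2.5],[0,0,0,0,0,0,0]]';python3 st.py
```

```text
t: 13.9
tool_pos: [0.431, -0.0338, 0.0709]
tool_rot: [2.383, 2.047, 0.0]
contact_force: [0.5, 0.5, -0.6]
opening: -0.0
rel pivot [-0.1008  0.0008  0.0709] tool turn 0.17213700479835983 in tool axes [-0.018   0.0991  0.071 ] F tool [0.5229 0.4319 0.5994] 13.9
t: 14.2
tool_pos: [0.4285, -0.0416, 0.0709]
tool_rot: [-2.291, -2.149, -0.003]
contact_force: [1.4, 3.6, -0.1]
opening: -0.0002
rel pivot [-0.1007 -0.0074  0.0709] tool turn 0.2592160820001276 in tool axes [-0.0188  0.0992  0.0709] F tool [3.6735 1.1967 0.0608] 14.2
```

Contact at 3.7 N. I continue along the arc.

```bash
python3 -m creep '[[0,-0.0044,-0.0008,0,0,0,-2.5],[0,-0.0044,-0.0008,0,0,0,-2.5],[0,-0.0044,-0.0008,0,0,0,-2.5],[0,-0.0044,-0.0008,0,0,0,-2.5],[0,-0.0044,-0.0008,0,0,0,-2.5],[0,-0.0044,-0.0008,0,0,0,-2.5]]';python3 st.py
python3 -m creep '[[0,-0.0044,-0.0008,0,0,0,-2.5],[0,-0.0044,-0.0008,0,0,0,-2.5],[0,-0.0044,-0.0008,0,0,0,-2.5],[0,-0.0044,-0.0008,0,0,0,-2.5],[0,-0.0044,-0.0008,0,0,0,-2.5],[0,-0.0044,-0.0008,0,0,0,-2.5]]';python3 st.py
```

```text
t: 14.8
tool_pos: [0.4251, -0.0676, 0.0708]
tool_rot: [-1.989, -2.431, -0.004]
contact_force: [3.8, 5.7, 0.3]
opening: -0.0001
rel pivot [-0.0957 -0.0332  0.0708] tool turn 0.5224098132069689 in tool axes [-0.0192  0.0993  0.071 ] F tool [ 4.8453  4.8587 -0.2511] 14.8
t: 15.4
tool_pos: [0.4282, -0.0939, 0.0707]
tool_rot: [-1.655, -2.669, -0.004]
contact_force: [0.6, 6.2, 0.9]
opening: 0.0002
rel pivot [-0.0843 -0.0571  0.0707] tool turn 0.7842425302874532 in tool axes [-0.0193  0.0999  0.0708] F tool [ 5.2564  3.3287 -0.8338] 15.4
```

```bash
python3 -m creep '[[0,-0.0044,-0.0008,0,0,0,-2.5],[0,-0.0044,-0.0008,0,0,0,-2.5],[0,-0.0044,-0.0008,0,0,0,-2.5],[0,-0.0044,-0.0008,0,0,0,-2.5],[0,-0.0044,-0.0008,0,0,0,-2.5],[0,-0.0044,-0.0008,0,0,0,-2.5],[0,-0.0044,-0.0008,0,0,0,-2.5]]';python3 st.py
python3 -m creep '[[0,-0.0044,-0.0008,0,0,0,-2.5],[0,-0.0044,-0.0008,0,0,0,-2.5],[0,-0.0044,-0.0008,0,0,0,-2.5],[0,-0.0044,-0.0008,0,0,0,-2.5],[0,0,0,0,0,0,0]]';python3 st.py
```

```text
t: 16.1
tool_pos: [0.44, -0.1222, 0.0703]
tool_rot: [-1.228, -2.888, -0.004]
contact_force: [-1.6, 6.3, 1.7]
opening: 0.0001
rel pivot [-0.0642 -0.0802  0.0703] tool turn 1.0898174931727607 in tool axes [-0.02    0.1008  0.0703] F tool [ 5.6024  3.2247 -1.7025] 16.1
t: 16.6
tool_pos: [0.4507, -0.1371, 0.0701]
tool_rot: [-0.974, -2.984, -0.002]
contact_force: [-1.0, 3.4, 1.2]
opening: 0.0001
rel pivot [-0.0493 -0.0909  0.0701] tool turn 1.2631895706218326 in tool axes [-0.0197  0.1016  0.0701] F tool [ 2.8407  2.1322 -1.1879] 16.6
```

```bash
python3 -m creep '[[0,-0.0035,-0.0007,0,0,0,-2],[0,-0.0035,-0.0007,0,0,0,-2],[0,-0.0035,-0.0007,0,0,0,-2],[0,-0.0035,-0.0007,0,0,0,-2],[0,0,0,0,0,0,0]]';python3 st.py
python3 -m creep '[[0,-0.0018,-0.0003,0,0,0,-1],[0,-0.0018,-0.0003,0,0,0,-1],[0,0,0,0,0,0,0]]';python3 st.py
```

```text
t: 17.1
tool_pos: [0.4607, -0.1471, 0.0701]
tool_rot: [-0.764, -3.044, -0.002]
contact_force: [-0.9, 4.7, 1.0]
opening: 0.0002
rel pivot [-0.0366 -0.0972  0.0701] tool turn 1.4026263235527117 in tool axes [-0.0201  0.102   0.0701] F tool [ 3.0534  3.6919 -0.9477] 17.1
t: 17.4
tool_pos: [0.4634, -0.1493, 0.0701]
tool_rot: [-0.71, -3.057, -0.002]
contact_force: [-2.4, 3.8, 0.7]
opening: -0.0
rel pivot [-0.0333 -0.0984  0.0701] tool turn 1.4375858859636188 in tool axes [-0.0202  0.102   0.0701] F tool [ 3.779   2.3385 -0.6938] 17.4
```

```bash
for i in 1; do python3 -m creep '[[0,-0.0009,-0.0002,0,0,0,-0.5],[0,-0.0009,-0.0002,0,0,0,-0.5],[0,0,0,0,0,0,0]]';python3 st.py; done
python3 -m creep '[[0,-0.0009,-0.0002,0,0,0,-0.5],[0,0,0,0,0,0,0]]';python3 st.py
```

```text
t: 17.7
tool_pos: [0.4647, -0.1503, 0.07]
tool_rot: [-0.684, -3.062, -0.002]
contact_force: [-3.2, 5.7, 2.3]
opening: 0.0
rel pivot [-0.0318 -0.099   0.07  ] tool turn 1.4548888872998467 in tool axes [-0.0205  0.102   0.07  ] F tool [ 5.3177  3.8361 -2.3224] 17.7
t: 17.9
tool_pos: [0.4653, -0.1507, 0.07]
tool_rot: [-0.67, -3.065, -0.002]
contact_force: [-4.2, 6.1, 2.4]
opening: 0.0
rel pivot [-0.0311 -0.0992  0.07  ] tool turn 1.4636672881790573 in tool axes [-0.0206  0.1019  0.07  ] F tool [ 6.3685  3.8394 -2.3761] 17.9
```

```bash
python3 -m creep '[[0,-0.0009,-0.0002,0,0,0,-0.5],[0,0,0,0,0,0,0]]';python3 st.py; python3 -m creep '[[0,-0.0009,-0.0002,0,0,0,-0.5],[0,0,0,0,0,0,0]]';python3 st.py
```

```text
t: 18.1
tool_pos: [0.466, -0.1512, 0.07]
tool_rot: [-0.657, -3.068, -0.002]
contact_force: [-2.9, 6.3, 1.9]
opening: -0.0001
rel pivot [-0.0303 -0.0995  0.07  ] tool turn 1.4723889764117073 in tool axes [-0.0207  0.1019  0.07  ] F tool [ 5.1943  4.5504 -1.8612] 18.1
t: 18.3
tool_pos: [0.4667, -0.1518, 0.07]
tool_rot: [-0.643, -3.071, -0.003]
contact_force: [-3.9, 5.1, 1.9]
opening: -0.0003
rel pivot [-0.0295 -0.0998  0.07  ] tool turn 1.4811469956118577 in tool axes [-0.0208  0.1019  0.07  ] F tool [ 5.623   3.1166 -1.9059] 18.3
```

```bash
python3 -m creep '[[0,-0.0009,-0.0002,0,0,0,-0.5],[0,0,0,0,0,0,0]]';python3 st.py; python3 -m creep '[[0,-0.0009,-0.0002,0,0,0,-0.5],[0,0,0,0,0,0,0]]';python3 st.py
```

```text
t: 18.5
tool_pos: [0.4674, -0.1522, 0.07]
tool_rot: [-0.63, -3.073, -0.003]
contact_force: [-3.4, 6.1, 1.8]
opening: -0.0
rel pivot [-0.0287 -0.1     0.07  ] tool turn 1.4899448479779231 in tool axes [-0.0208  0.1019  0.07  ] F tool [ 5.5627  4.2494 -1.8115] 18.5
t: 18.7
tool_pos: [0.4681, -0.1527, 0.07]
tool_rot: [-0.616, -3.076, -0.003]
contact_force: [-4.5, 5.0, 2.1]
opening: 0.0001
rel pivot [-0.0278 -0.1002  0.07  ] tool turn 1.4986492977230206 in tool axes [-0.0209  0.1019  0.07  ] F tool [ 6.1192  2.8487 -2.0379] 18.7
```

```bash
python3 -m creep '[[0,-0.0009,-0.0002,0,0,0,-0.5],[0,0,0,0,0,0,0]]';python3 st.py; python3 -m creep '[[0,-0.0009,-0.0002,0,0,0,-0.5],[0,0,0,0,0,0,0]]';python3 st.py
```

```text
t: 18.9
tool_pos: [0.4687, -0.1532, 0.07]
tool_rot: [-0.603, -3.078, -0.003]
contact_force: [-4.8, 5.8, 2.2]
opening: 0.0002
rel pivot [-0.027  -0.1005  0.07  ] tool turn 1.5073048944700755 in tool axes [-0.021   0.1019  0.07  ] F tool [ 6.6124  3.547  -2.1758] 18.9
t: 19.1
tool_pos: [0.4695, -0.1537, 0.07]
tool_rot: [-0.589, -3.081, -0.003]
contact_force: [-4.2, 6.6, 2.6]
opening: 0.0001
rel pivot [-0.0262 -0.1007  0.07  ] tool turn 1.5161179834267071 in tool axes [-0.0211  0.1019  0.07  ] F tool [ 6.4026  4.5912 -2.5315] 19.1
```

```bash
python3 -m creep '[[0,-0.0009,-0.0002,0,0,0,-0.5],[0,0,0,0,0,0,0]]';python3 st.py; python3 -m creep '[[0,-0.0009,-0.0002,0,0,0,-0.5],[0,0,0,0,0,0,0]]';python3 st.py
```

```text
t: 19.3
tool_pos: [0.4702, -0.1542, 0.0699]
tool_rot: [-0.576, -3.083, -0.003]
contact_force: [-5.1, 6.7, 3.8]
opening: -0.0003
rel pivot [-0.0254 -0.1009  0.0699] tool turn 1.5248676046069034 in tool axes [-0.0211  0.1019  0.07  ] F tool [ 7.1992  4.4255 -3.7554] 19.3
t: 19.5
tool_pos: [0.4708, -0.1546, 0.0699]
tool_rot: [-0.562, -3.085, -0.004]
contact_force: [-6.5, 6.5, 3.1]
opening: 0.0002
rel pivot [-0.0247 -0.1011  0.0699] tool turn 1.5336291585884483 in tool axes [-0.0213  0.1019  0.07  ] F tool [ 8.3836  3.8025 -3.0052] 19.5
```

```bash
python3 -m creep '[[0,-0.0009,-0.0002,0,0,0,-0.5],[0,0,0,0,0,0,0]]';python3 st.py; python3 -m creep '[[0,-0.0009,-0.0002,0,0,0,-0.5],[0,0,0,0,0,0,0]]';python3 st.py
```

```text
t: 19.7
tool_pos: [0.4709, -0.1548, 0.0698]
tool_rot: [-0.548, -3.085, -0.004]
contact_force: [-8.7, 7.2, 5.9]
opening: 0.0004
rel pivot [-0.0245 -0.1013  0.0698] tool turn 1.5424390248442108 in tool axes [-0.0222  0.1018  0.0698] F tool [10.6601  3.7862 -5.7781] 19.7
t: 19.9
tool_pos: [0.471, -0.155, 0.0698]
tool_rot: [-0.534, -3.086, -0.005]
contact_force: [-11.3, 8.9, 8.0]
opening: -0.0002
rel pivot [-0.0244 -0.1014  0.0698] tool turn 1.5512446088097303 in tool axes [-0.0231  0.1018  0.0697] F tool [13.7062  4.554  -7.8137] 19.9
```

The stop is found: position has halted and the force rose to about 14 N along the push, 16 N in total. I hold there for 0.6 s.

```bash
python3 -m creep '[[0,0,0,0,0,0,0],[0,0,0,0,0,0,0],[0,0,0,0,0,0,0],[0,0,0,0,0,0,0],[0,0,0,0,0,0,0],[0,0,0,0,0,0,0],[0,0,0,0,0,0,0]]';python3 st.py
```

```text
t: 20.6
tool_pos: [0.471, -0.155, 0.0698]
tool_rot: [-0.535, -3.086, -0.005]
contact_force: [-11.3, 7.6, 8.0]
opening: 0.0002
rel pivot [-0.0244 -0.1014  0.0698] tool turn 1.5511184195797527 in tool axes [-0.0231  0.1018  0.0697] F tool [13.2711  3.397  -7.9062] 20.6
```

```bash
python3 -m creep '[[0,0.003,0,0,0,0,0],[0,0.005,0,0,0,0,0],[0,0.02,0,0,0,0,0],[0,0.02,0,0,0,0,0],[0,0,0,-0.04,0,0,0],[0,0,0,-0.04,0,0,0],[0,0,0,-0.04,0,0,0],[0,0,0,-0.04,0,0,0],[0,0.01,0.025,0,0,0,0],[0,0,0.025,0,0,0,0],[0,0,0,0,0,0,0],[0,0,0,0,0,0,0],[0,0,0,0,0,0,0]]';python3 st.py
python3 - <<'E'
from h import *
c=calibration('wrist');im=get_image('wrist')[:,:,::-1].copy();np.savez('w6.npz',**c)
t=get_image('top')[:,:,::-1].copy();cv2.imwrite('pics/t6.png',t)
a=cv2.resize(t[120:300,220:460],(480,360),interpolation=cv2.INTER_CUBIC);cv2.imwrite('pics/w6f.png',im)
cv2.imwrite('pics/w6.png',im)
for n in('fixture','cam_lever','caliper_centre'):print(n,[(round(d['conf'],2),d['extent']) for d in models.search_frame('top',n)])
E
```

```text
t: 21.9
tool_pos: [0.4362, -0.0912, 0.2306]
tool_rot: [-0.537, -3.095, 0.001]
contact_force: [-0.7, 0.1, 0.9]
opening: -0.0
rel pivot [-0.0776 -0.052   0.2306] tool turn 1.5506699956732644 in tool axes [-0.0766  0.0537  0.2306] F tool [ 0.728  -0.1031 -0.9103] 21.9
fixture [(0.94, [319.2, 204.4, 401.0, 275.3])]
cam_lever [(0.59, [364.1, 240.1, 400.9, 256.5])]
caliper_centre [(0.94, [213.1, 174.0, 260.0, 205.0]), (0.9, [252.7, 255.0, 283.6, 298.0]), (0.78, [333.4, 224.8, 364.3, 249.3])]
```

View pics/w6.png

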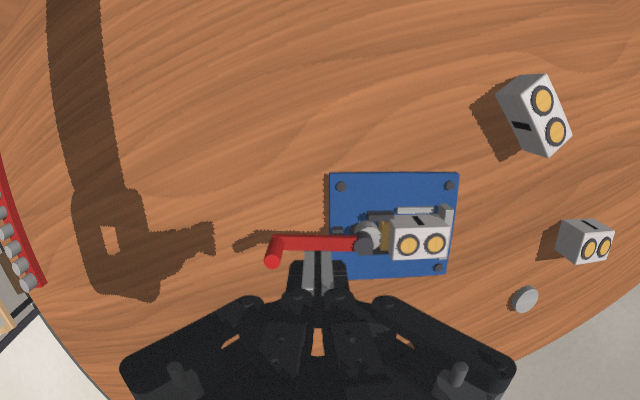

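The lever now points along the fixture's -y, with the post at (272,262), and the caliper at (420,238) sits against the fence. One close crop to measure the gap.

Run:
```python
from fit2 import *
im=cv2.imread('pics/w6.png');cv2.imwrite('pics/c6.png',cv2.resize(im[165:285,255:470],None,fx=3.6,fy=3.6,interpolation=cv2.INTER_CUBIC))
c=dict(np.load('w6.npz'));Rz=Ro.from_euler('z',p[2]).as_matrix();o=np.array([p[0],p[1],0])
k,r=face(im,c,(385,205,455,265),.058,vmin=170);L=np.array([(onz(c,q,.058,True)-o)@Rz for q in k])[:,:2]*1e3
print('face rect fixture mm',cv2.minAreaRect(L.astype(np.float32)))
m=cv2.inRange(cv2.cvtColor(im,cv2.COLOR_BGR2HSV),(15,120,130),(30,255,255));m[:,:385]=0;m[:,455:]=0;m[:205]=0;m[270:]=0
n,_,s,ce=cv2.connectedComponentsWithStats(m);print([(s[i,4],(onz(c,ce[i],.0585,True)-o)@Rz*1e3) for i in range(1,n) if s[i,4]>60])
P=(onz(c,(272,262),.098,True)-o)@Rz;v=P-[0,-.047,.098];print('post phi',np.arctan2(-v[1],-v[0]),P)
print(proj(c,(np.array([[-35,57.6,37],[35,57.6,37],[75,85,12],[-75,85,12]])/1e3)@Rz.T+o,True))
```

```text
face rect fixture mm ((-1.7326183319091797, 23.15345001220703), (43.40837097167969, 68.96529388427734), 1.1051608324050903)
[(np.int32(174), array([-0.6157, 40.0231, 58.5   ])), (np.int32(191), array([-0.8545,  6.1174, 58.5   ]))]
post phi 1.5168551310127085 [-0.0053 -0.1457  0.098 ]
[[445.3933 210.1311]
 [438.2158 260.4326]
 [445.5321 274.9012]
 [460.1754 173.5977]]
```

View pics/c6.png

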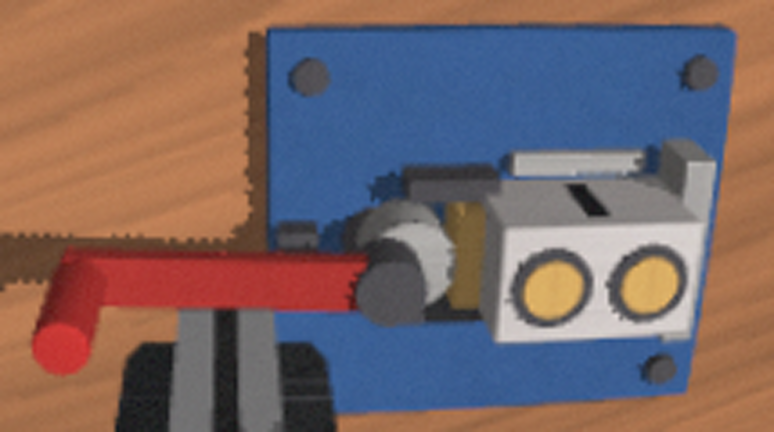

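The crop shows the caliper against the fence with the brass pad behind it, and the measured centre is (x -0.7, y 23.1 mm), square. I hand in.

```bash
python3 -c "
from station import finish_job,ctrl
o=ctrl.get_obs();print(o['t'],o['contact_force'],o['dq']);print(finish_job())"
```

```text
22.15 [-0.2349304   0.74819066  0.06425301] [ 4.28192394e-03 -1.59051035e-03  1.35139962e-03  2.34616272e-03
 -9.85103802e-04 -3.40707471e-05]
the job is handed in; nothing more can be done
None
```

I set the smallest caliper in the nest and released it with the lever still open. Then I pushed the lever's post round to its end stop with closed fingers and leaned on it there for about 0.7 s. After that I backed off, rose clear and handed in at 22 s; no verdict was reported.

- **Lever force:** at the stop it read about 13–14 N along the push. The total on the sensor, including side forces, was about 16 N, and the readings between moves never exceeded that.
- **Before the push:** the caliper measured x -1.0, y +20.4 mm in the fixture frame, square to it, with gaps to the fence and the pad.
- **After the push:** the caliper measured x about -0.7, y about 23.1 mm. It is square within about 0.02 rad and against the fence.
- **Lever angle:** the post appears at 1.52 rad in the last image, short of the nominal 1.571. I put this down to the bar's unmeasured bend of up to 0.08 rad. The firm halt and rising force indicate the stop, but I could not read the cam angle directly.
- **Bystanders:** the fingers stayed well away from the can, cup and bearing, but I did not measure their positions again at the end.

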